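Load the reagent carrier for an assay run

TASK

Load the reagent carrier for the next assay run: of the white bottles standing on the bench, take the wide round, the slim round, the square and the oblong reagent bottle one after another and stand each in the holder whose pocket is made for it, upright, fully down on the pocket's floor and released. Lower the bottles in rather than dropping them, never let one tip over, and leave the squat jar and the little dropper bottle standing where they are.

Things in the scene. Friction and masses are not known exactly. Their poses are not given: they have to be found in the camera images.
- bottle_wide: Wide round reagent bottle, white plastic, screw cap, standing upright. Body diameter 54 mm, straight from the base up to 62 mm; then a shoulder; cap diameter 42 mm from 76 to 95 mm. About 0.16 kg (varies). Origin: centre of its underside, z up.
- bottle_slim: Slim round reagent bottle, white plastic, screw cap, standing upright. Body diameter 34 mm, straight up to 64 mm; cap diameter 24 mm from 76 to 94 mm. About 0.07 kg (varies). Origin: centre of its underside, z up.
- bottle_square: Square reagent bottle, white plastic, screw cap, standing upright. Body 44 x 44 mm (faces square to its x and y axes), straight up to 60 mm; cap diameter 30 mm from 70 to 88 mm. About 0.13 kg (varies). Origin: centre of its underside, z up.
- bottle_oblong: Flat oblong reagent bottle, white plastic, screw cap, standing upright. Body 32 mm along its x axis and 60 mm along its y axis, straight up to 58 mm; cap diameter 25 mm from 67 to 84 mm. About 0.11 kg (varies). Origin: centre of its underside, z up.
- holder_wide: Grey plastic holder block 88 x 88 x 30 mm with a round pocket 70 mm in diameter, for the wide round bottle, 24 mm deep, dark floor pad. Fixed; one of four in a row along their y axes, 94 mm pitch, any order, on an aluminium tray 98 x 400 mm. Origin: centre of its underside, 10 mm above the bench; pocket centred on it, floor 6 mm and rim 30 mm above it.
- holder_slim: Grey plastic holder block 88 x 88 x 30 mm with a round pocket 50 mm in diameter, for the slim round bottle, 24 mm deep, dark floor pad. Fixed; one of four in a row along their y axes, 94 mm pitch, any order, on an aluminium tray 98 x 400 mm. Origin: centre of its underside, 10 mm above the bench; pocket centred on it, floor 6 mm and rim 30 mm above it.
- holder_square: Grey plastic holder block 88 x 88 x 30 mm with a square pocket 60 x 60 mm (sides along its x and y axes), for the square bottle, 24 mm deep, dark floor pad. Fixed; one of four in a row along their y axes, 94 mm pitch, any order, on an aluminium tray 98 x 400 mm. Origin: centre of its underside, 10 mm above the bench; pocket centred on it, floor 6 mm and rim 30 mm above it.
- holder_oblong: Grey plastic holder block 88 x 88 x 30 mm with an oblong pocket 48 mm along its x axis and 76 mm along its y axis, for the oblong bottle, 24 mm deep, dark floor pad. Fixed; one of four in a row along their y axes, 94 mm pitch, any order, on an aluminium tray 98 x 400 mm. Origin: centre of its underside, 10 mm above the bench; pocket centred on it, floor 6 mm and rim 30 mm above it.
- jar: Squat round white jar with a screw lid, diameter 66 mm, 48 mm high, standing among the bottles. It stays where it is. Origin: centre of its underside, z up.
- dropper: Small white dropper bottle with a pointed nozzle, diameter 26 mm, 64 mm high, standing among the bottles. It stays where it is. Origin: centre of its underside, z up.
Mind the look-alikes: they are no part of the job. Leave any brown or green look-alike of the bottle_square alone. What is shaped like the bottle_oblong but turquoise is not meant.

How it is judged:
By the outcome, as a careful person would: the job done as asked, in the order asked, and still so for the second after the job is handed in, with the robot touching nothing.
It also fails if it takes over 102 s, if anything falls off the work surface, if the arm or the gripper's body presses on something with over 40 N, if the wrist force passes 120 N, or if a joint passes its speed limit or range.

ROBOT

A 6-joint arm with a two-finger parallel gripper is mounted at the origin on the work surface. World frame = base frame: x ahead of the robot, y to its left, z up, the work surface at z = 0. Lengths are in mm, angles in rad, forces in N, time in s.
With the tool pointing down it reaches from about 400 to 925 mm from the base axis. Payload 12.5 kg.
Tool frame: the origin (TCP) lies on the mounting face of the last link; the fingertips stand 190 mm ahead of it and the grasp point (between the pads) lies 171 mm ahead of it (env.tcp_to_tips is the distance from the TCP to the fingertips, in mm); x points along the fingers, y is the direction in which the jaws open and shut, and the axes are right-handed (so a half turn about x gives the same grasp; the last joint's range is limited). The gripper opens to 95 mm and grips with 3 to 60 N. Pads are 20 mm wide; open, the fingers measure 119 mm over their backs; the gripper's body (75 mm by 180 mm) begins 59 mm behind the grasp point.
Start: joints at [1.011, 0.491, 1.559, -0, 1.092, -0.106], TCP at [273.968, 561.753, 404.761] pointing down, gripper open.
Joint ranges: [-3.1, 3.1], [-0.84, 2.19], [0.05, 2.79], [-1.13, 4.28], [0.06, 2.93], [-2.69, 2.69]. Speed limits (rad/s): [2.22, 2.22, 2.79, 3.14, 3.14, 3.14].

INTERFACE

Orientations are given as [roll, pitch, yaw] about the fixed x, y, z axes, in that order (R = Rz(yaw) Ry(pitch) Rx(roll)).
In Python, from cell import monitor, cams, job, env gives the robot as it stands. The module is installed in compiled form; this text tells all that it offers.
- The arm moves only by the tool apply_moves, never from a script. Its argument "series" is a list of rows, each a list of 3 entries, a list of its own where there are three numbers: the closure, from -1 (fully open) to 1 (shut), so that 0 is half open, then the shift along the tool's x, y, z in cm, then the turn about the tool's x in rad. A call has 1 to 20 rows; each row is the pose to reach, as a shift and turn from the pose commanded when the call began, along the tool's axes at that moment; what a row does not reach only later rows make up. A row lasts 1/8 s, in which the tool goes at most 62.5 mm and 10.7 degrees, less where a joint would pass 70% of its speed; a pose out of reach is approached as far as the arm can. A call with a gripper value outside its range is refused whole. The fingers move at their own pace and stop on an object; the grip force is fixed at half the most. Time passes only in rows, so rows that repeat a pose let the fingers close. It gives the time, the measured TCP pose, the force and the opening at its end, in the units of the state.
- monitor.state(): the state, without advancing time (a new reading comes with each control period).
- cams.read_camera(name): name is "scene" or "top" or "wrist"; returns a dict with "image" (420x560x3 uint8, red, green, blue), "fx", "fy", "cx", "cy" (pixels), "k1" (the pictures are not rectified: a ray, as slopes to the right and down, at radius r is drawn at 1 + k1 r^2 times it, then the intrinsics apply), "position" and "orientation" of the camera in the world. Camera axes: x right, y down, z forward; pixel columns grow to the right and rows downward; lengths in mm; the calibration is good to about 2 mm. A picture is of the moment at which its call begins. There is no depth.
- job.job_done(): hands the job in, once; it reports no verdict.
The state is a dict: "t": time; "joints": joint angles; "qvel": joint speeds; "tau": joint torques, N m; "eef_pos": TCP position; "tcp_rot": TCP orientation; "ft_force": force on the tool from outside, world axes, zero at the start; "moment": the same for the moment, N m; "opening": opening from 0.0 (shut) to 1.0 (fully open).
Only numpy, scipy, OpenCV 4.12 (cv2) and the standard library are available. Lean on these libraries where they do the work, as an engineer would, in place of code of your own. Each camera call takes 0.05 s, during which the arm holds its last target. There are 200 camera calls.

## Working session

There is one attempt and no reset: what is moved stays moved. The work goes in short steps, Python scripts to look and compute and a tool call to move; the robot and the scene stay as the last step left them, time stands still between calls to the robot, and variables do not carry over. Pictures are saved under pics/ and viewed, about 12 in all and at most 16, crops included, and the job is handed in when it is done.

Besides the shell and the picture viewer there is one more tool, called after "Emit:" as name(argument=value, ...) on one line, values as JSON. apply_moves: Moves the arm, as the interface text tells. Its arguments: {"type":"object","properties":{"series":{"type":"array"}},"required":["series"]}

```bash
mkdir -p pics; ls; python3 - <<'E'
from cell import monitor, cams, job, env
import cv2
print(monitor.state())
for n in ("scene","top"):
    c=cams.read_camera(n); cv2.imwrite(f"pics/{n}0.png",c["image"][:,:,::-1])
    print({k:v for k,v in c.items() if k!="image"})
E
```

```text
pics
{'t': 0.0, 'joints': array([ 1.01134200e+00,  4.91551716e-01,  1.55944906e+00,  1.82806168e-05,
        1.09174022e+00, -1.05601996e-01]), 'qvel': array([-0.00144158,  0.00079707,  0.00099981,  0.00194683,  0.00046379,
       -0.00031894]), 'tau': array([-1.86517187e-03, -6.12643075e+01, -2.58180499e+01,  6.91342587e-02,
        4.81123442e-02, -6.54783048e-05]), 'eef_pos': array([273.97886137, 561.70591829, 404.16664334]), 'tcp_rot': array([-1.69051606,  1.56964787, -2.14437682]), 'ft_force': array([-0.20056526,  0.1877605 , -0.08469037]), 'moment': array([-0.00747679,  0.00128266, -0.00661741]), 'opening': 0.9983813546569706}
{'fx': 507.06461496369076, 'fy': 507.06461496369076, 'cx': 275.9785221162106, 'cy': 206.05465052251182, 'k1': -0.04979341344246569, 'position': array([1441.1470009 ,  302.07087325,  690.64013876]), 'orientation': array([-2.15570428, -0.01209698,  1.88898006])}
{'fx': 524.5974140822551, 'fy': 524.5974140822551, 'cx': 287.21940058124426, 'cy': 214.44877364245312, 'k1': -0.14132368773860327, 'position': array([ 271.34056496,    8.11710319, 1490.49763176]), 'orientation': array([-2.95411317,  0.00713136, -1.5899579 ])}
```

View pics/scene0.png

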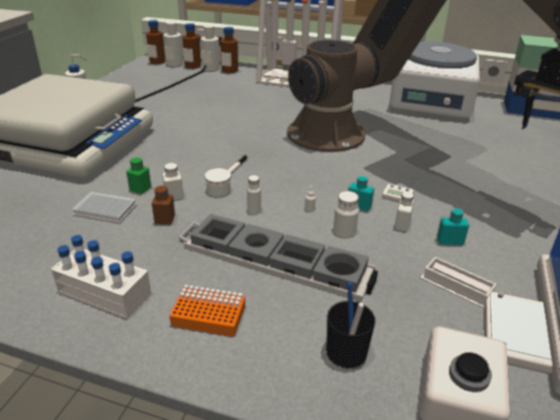

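View pics/top0.png

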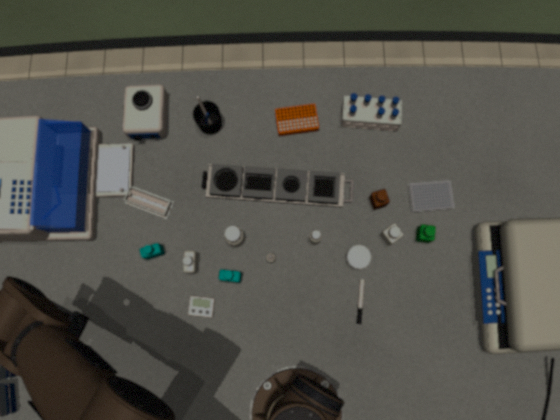

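The top view shows these white candidates: wide round (233,235), slim (316,237), square (393,234), oblong (189,262), jar (359,257) and dropper (270,258). The look-alikes to leave alone are brown (380,198), green (427,233) and turquoise (151,251) and (230,276). The pockets are wide (225,181), oblong (259,182), slim (292,184) and square (325,186). Next is a close crop.

```bash
python3 - <<'E'
import cv2
im=cv2.imread("pics/top0.png")
a=cv2.resize(im[150:300,130:290],None,fx=5,fy=5,interpolation=cv2.INTER_CUBIC)[:600]
b=cv2.resize(im[160:280,285:445],None,fx=5,fy=5,interpolation=cv2.INTER_CUBIC)
a=a[:600]
a=cv2.resize(im[160:280,130:290],None,fx=5,fy=5,interpolation=cv2.INTER_CUBIC)
cv2.imwrite("pics/cl.png",a);cv2.imwrite("pics/cr.png",b)
E
```

```text
(no output)
```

View pics/cl.png

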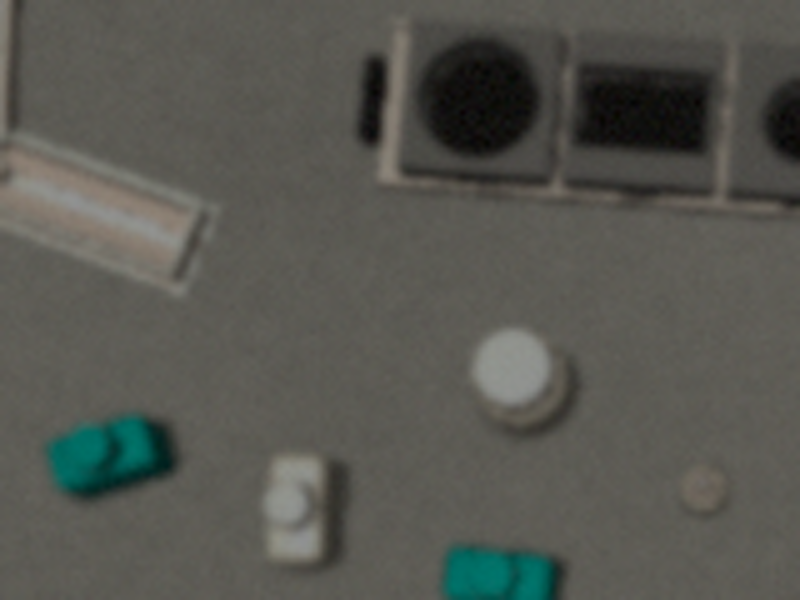

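View pics/cr.png

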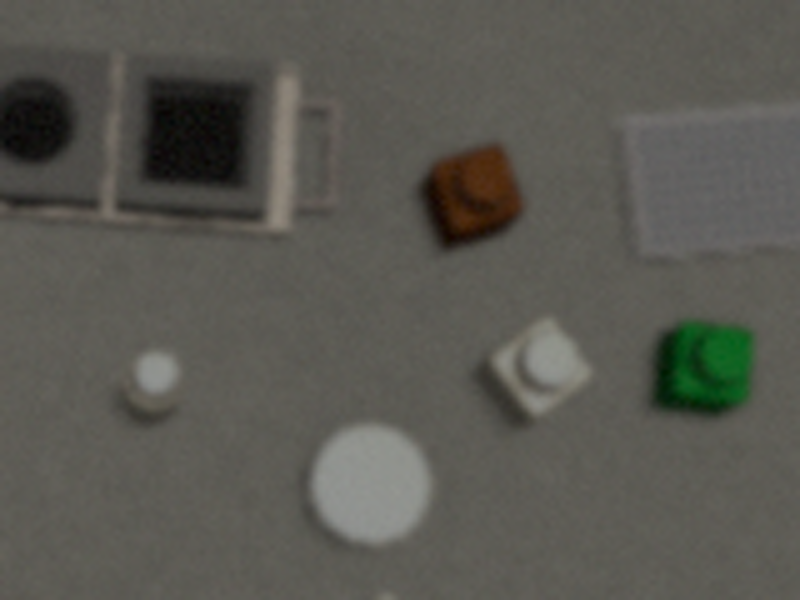

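In the left crop the wide cap is at (512,368), the oblong cap at (289,502), the dropper at (705,488), and pockets at (478,98) and (643,110). In the right crop the slim cap is at (156,372), the square cap at (549,360), the jar at (371,484), and pockets at (35,119) and (197,132). All four chosen bottles are the white ones.

```bash
cat > h.py <<'E'
import numpy as np, cv2
from scipy.spatial.transform import Rotation as Ro
def w(c,px,z):
    K=np.array([[c["fx"],0,c["cx"]],[0,c["fy"],c["cy"]],[0,0,1]])
    p=cv2.undistortPoints(np.array([[px]],float),K,np.array([c["k1"],0,0,0]))[0,0]
    d=Ro.from_euler("xyz",c["orientation"]).apply([p[0],p[1],1]); o=c["position"]
    return (o+d*(z-o[2])/d[2])
def pix(c,P):
    R=Ro.from_euler("xyz",c["orientation"]); q=R.inv().apply(np.array(P,float)-c["position"])
    u=q[...,:2]/q[...,2:]; u=u*(1+c["k1"]*(u**2).sum(-1,keepdims=True))
    return u*[c["fx"],c["fy"]]+[c["cx"],c["cy"]]
E
python3 - <<'E'
from h import *
from cell import cams,monitor
c=cams.read_camera("top");s=cams.read_camera("scene")
np.set_printoptions(precision=1,suppress=True)
L=lambda p:(np.array(p)+.5)/5-.5+[130,160]
R=lambda p:(np.array(p)+.5)/5-.5+[285,160]
I={"wide":(L,(512,368),95),"slim":(R,(156,372),94),"square":(R,(549,360),88),"oblong":(L,(289,502),84),"jar":(R,(371,484),48),"drop":(L,(705,488),64),
"Hw":(L,(478,98),40),"Ho":(L,(643,110),40),"Hs":(R,(35,119),40),"Hq":(R,(197,132),40)}
for k,(f,p,z) in I.items():
    P=w(c,f(p),z); print(k,f(p),P,"scene px",pix(s,P), "reach",np.hypot(*P[:2]))
for n,f,z,ps in (("sq",R,60,[(549,320),(590,372),(535,420),(489,370)]),("ob",L,58,[(273,455),(327,457),(323,560),(267,560)]),("tray",L,40,[(405,20),(403,175)])):
    Q=[w(c,f(p),z)[:2] for p in ps]; print(n,Q,[ (np.linalg.norm(Q[i]-Q[i-1]),np.arctan2(*(Q[i]-Q[i-1])[::-1])) for i in range(len(Q))])
st=monitor.state();print(Ro.from_euler("xyz",st["tcp_rot"]).as_matrix())
E
```

```text
wide [232.  233.2] [487.8 162.8  95. ] scene px [347.7 194.4] reach 514.2897038875657
slim [315.8 234. ] [481.3 -62.9  94. ] scene px [253.1 176.3] reach 485.3833709032197
square [394.4 231.6] [ 484.2 -277.2   88. ] scene px [170.7 164.4] reach 557.9104570009919
oblong [187.4 260. ] [418.5 285.4  84. ] scene px [406.3 192.7] reach 506.5216460370145
jar [358.8 256.4] [ 423.1 -182.4   48. ] scene px [217.1 173.3] reach 460.72852021111186
drop [270.6 257.2] [424.3  60.7  64. ] scene px [309.9 184.5] reach 428.6288761227774
Hw [225.2 179.2] [652.9 188.6  40. ] scene px [341.4 261.4] reach 679.6209054745751
Ho [258.2 181.6] [643.7  94.1  40. ] scene px [297.4 249.1] reach 650.5517505524401
Hs [291.6 183.4] [636.4  -1.   40. ] scene px [255.2 238. ] reach 636.3850471694551
Hq [324. 186.] [626.9 -93.   40. ] scene px [217.2 227.1] reach 633.7583802888425
sq [array([ 510.9, -284.2]), array([ 481.2, -305.5]), array([ 455.1, -273.3]), array([ 483.6, -249.1])] [(np.float64(44.4695304030365), np.float64(-0.9091136465114729)), (np.float64(36.57893946617906), np.float64(-2.51866335998323)), (np.float64(41.46084496603645), np.float64(2.2507168266214808)), (np.float64(37.3418129421805), np.float64(0.7044997245029296))]
ob [array([447.4, 299.8]), array([445.8, 269.6]), array([388.9, 271.3]), array([389.4, 302.4])] [(np.float64(58.08522324840677), np.float64(-0.044843585286434375)), (np.float64(30.224392649487918), np.float64(-1.6238676538626722)), (np.float64(56.87829379934473), np.float64(3.1118823199698347)), (np.float64(31.099058582459037), np.float64(1.5569800937770082))]
tray [array([700.4, 231.2]), array([608.7, 231.3])] [(np.float64(91.71094532532676), np.float64(-0.001568610910015273)), (np.float64(91.71094532532676), np.float64(3.140024042679778))]
[[-0.   0.4  0.9]
 [-0.   0.9 -0.4]
 [-1.  -0.  -0. ]]
```

Every height, spacing (93–95 mm against a 94 mm pitch) and size agrees with the description. I'll go above the wide bottle first.

Emit:
apply_moves(series=[[-1,[0,-13,18],0],[-1,[6.4,-26.5,36.7],0],[-1,[6.4,-26.5,36.7],0],[-1,[6.4,-26.5,36.7],0],[-1,[6.4,-26.5,36.7],0],[-1,[6.4,-26.5,36.7],0],[-1,[6.4,-26.5,36.7],0],[-1,[6.4,-26.5,36.7],0],[-1,[6.4,-26.5,36.7],0],[-1,[6.4,-26.5,36.7],0],[-1,[6.4,-26.5,36.7],0]])

```text
t: 1.58
eef_pos: [487.2, 163.7, 341.0]
tcp_rot: [1.032, 1.57, 0.579]
ft_force: [0.4, 0.7, 1.5]
opening: 0.998
```

```bash
python3 - <<'E'
from h import *
from cell import cams,monitor
c=cams.read_camera("wrist");cv2.imwrite("pics/w1.png",c["image"][:,:,::-1])
st=monitor.state();print(st["t"],st["eef_pos"],st["joints"],c["position"],c["orientation"],c["fx"],c["k1"])
print(pix(c,[[487.8,162.8,95],[487.8,162.8,0]]))
E
```

```text
1.625 [487.22652636 163.61167085 340.9688011 ] [ 1.95380404e-01  4.16124298e-01  1.90099373e+00  1.45946144e-04
  8.24053405e-01 -9.23198659e-01] [411.4572488  200.37677644 320.83392864] [2.84226511e+00 1.58762810e-03 1.11833312e+00] 372.3272452711628 -0.07531202144313341
[[276.80758147 229.55283664]
 [277.00279651 191.88889299]]
```

View pics/w1.png

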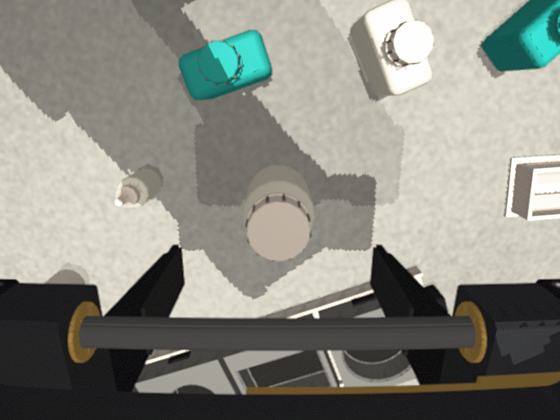

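The wide cap sits at (279,231) against a predicted (277,230), so it is centred to within 2 mm. I'll descend and grip.

Emit:
apply_moves(series=[[-1,[5,0,0.1],0],[-1,[9,0,0.1],0],[-1,[12.2,0,0.1],0],[-1,[12.2,0,0.1],0],[1,[12.2,0,0.1],0],[1,[12.2,0,0.1],0],[1,[12.2,0,0.1],0],[1,[12.2,0,0.1],0],[1,[12.2,0,0.1],0],[1,[12.2,0,0.1],0]])

```text
t: 2.88
eef_pos: [488.7, 162.3, 219.1]
tcp_rot: [0.791, 1.57, 0.337]
ft_force: [-0.2, 0.8, 6.0]
opening: 0.561
```

Emit:
apply_moves(series=[[1,[-3,0,0],0],[1,[-7,0,0],0],[1,[-7,3,4],0],[1,[-7,6,8.5],0],[1,[-7,9.5,13.7],0],[1,[-7,9.5,13.7],0],[1,[-7,9.5,13.7],0],[1,[-7,9.5,13.7],0]])

```text
t: 3.88
eef_pos: [652.4, 187.5, 288.7]
tcp_rot: [-2.569, 1.57, -3.022]
ft_force: [-0.5, 0.3, -1.5]
opening: 0.563
```

```bash
python3 - <<'E'
from h import *
from cell import cams,monitor
c=cams.read_camera("wrist");cv2.imwrite("pics/w2.png",c["image"][:,:,::-1])
st=monitor.state();print(st["t"],st["eef_pos"],st["ft_force"],st["opening"])
np.set_printoptions(precision=1,suppress=True)
print(pix(c,[[653,187.6,40],[644.3,94,40],[635.7,.4,40],[627,-93.2,40]]))
E
```

```text
3.925 [652.52128828 187.57487361 288.89304999] [-0.81754607 -0.03492506 -1.85832448] 0.5616436398074245
[[278.4 227.9]
 [150.6 272.8]
 [ 39.5 311.6]
 [-51.8 343.1]]
```

View pics/w2.png

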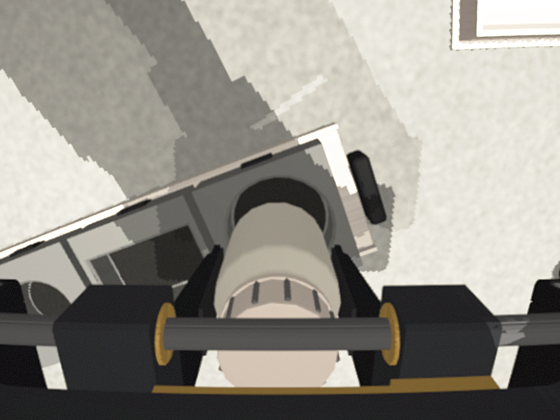

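The pocket appears centred near (280,227) and was predicted at (278,228), with the bottle hanging straight over it. I'll lower it.

Emit:
apply_moves(series=[[1,[2.5,0,0],0],[1,[4,0,0],0],[1,[4.7,0,0],0],[1,[5.1,0,0],0],[1,[5.25,0,0],0],[1,[5.35,0,0],0],[1,[5.4,0,0],0],[1,[5.4,0,0],0]])

```text
t: 4.92
eef_pos: [653.4, 187.6, 235.2]
tcp_rot: [0.745, 1.57, 0.291]
ft_force: [0.1, -0.8, 0.6]
opening: 0.56
```

Emit:
apply_moves(series=[[1,[0.05,0,0],0],[1,[0.1,0,0],0],[1,[0.1,0,0],0]])

```text
t: 5.3
eef_pos: [653.3, 187.6, 235.1]
tcp_rot: [0.635, 1.57, 0.182]
ft_force: [-4.2, -1.5, 10.3]
opening: 0.56
```

Emit:
apply_moves(series=[[-1,[0,0,0],0],[-1,[0,0,0],0],[-1,[0,0,0],0],[-1,[0,0,0],0],[-1,[-2,0,0],0],[-1,[-6,0,0],0],[-1,[-10,0,0],0],[-1,[-10,-15,-2.2],0],[-1,[-10,-30,-4.5],0],[-1,[-10,-30,-4.5],0],[-1,[-10,-30,-4.5],0],[-1,[-10,-30,-4.5],0],[-1,[-10,-30,-4.5],0],[-1,[-10,-30,-4.5],0],[-1,[-10,-30,-4.5],0]])

```text
t: 7.18
eef_pos: [481.9, -61.5, 334.0]
tcp_rot: [0.436, 1.57, -0.017]
ft_force: [0.2, 0.6, 0.2]
opening: 1.001
```

```bash
python3 - <<'E'
from h import *
from cell import cams,monitor
c=cams.read_camera("wrist")
s=cams.read_camera("scene")
st=monitor.state();print(st["t"],st["eef_pos"],st["ft_force"],st["opening"])
np.set_printoptions(precision=1,suppress=True)
print(pix(c,[[481.3,-62.9,94]]), pix(s,[[653,187.6,111],[653,187.6,40]]))
a=c["image"][:300,:,::-1]; b=cv2.resize(s["image"][130:290,180:400,::-1],(408,297))
cv2.imwrite("pics/w3.png",np.hstack([cv2.resize(a,(392,210)),b[:210]]) if 0 else np.vstack([a,np.hstack([b,np.zeros((297,152,3),np.uint8)])]))
E
```

```text
7.275 [481.80735811 -61.49950255 333.75028444] [0.34380159 0.12730243 1.00599266] 1.0038688226749417
[[275.2 231.3]] [[343.9 232.8]
 [340.9 261.3]]
```

View pics/w3.png

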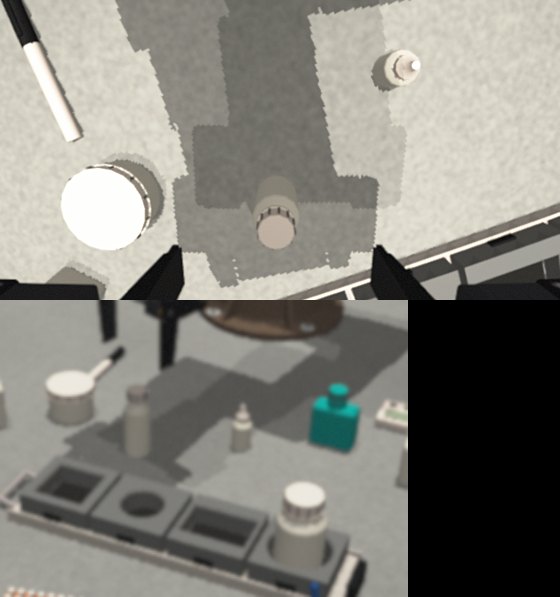

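The wide bottle stands upright in its pocket. The slim cap is at (276,230), as predicted. I'll descend and grip it.

Emit:
apply_moves(series=[[-1,[5,-0.1,0],0],[-1,[9,-0.1,0],0],[-1,[11.5,-0.1,0],0],[-1,[11.5,-0.1,0],0],[1,[11.5,-0.1,0],0],[1,[11.5,-0.1,0],0],[1,[11.5,-0.1,0],0],[1,[11.5,-0.1,0],0],[1,[11.5,-0.1,0],0],[1,[11.5,-0.1,0],0],[1,[11.5,-0.1,0],0]])

```text
t: 8.65
eef_pos: [480.9, -63.2, 218.7]
tcp_rot: [2.054, 1.571, 1.6]
ft_force: [0.0, 0.2, 0.1]
opening: 0.352
```

Emit:
apply_moves(series=[[1,[-3,0,0],0],[1,[-7,0,0],0],[1,[-7,4,3.6],0],[1,[-7,8.5,7.5],0],[1,[-7,12.5,11.1],0],[1,[-7,12.5,11.1],0],[1,[-7,12.5,11.1],0],[1,[-7,12.5,11.1],0]])

```text
t: 9.65
eef_pos: [634.7, -0.0, 288.8]
tcp_rot: [-2.851, 1.57, 2.977]
ft_force: [0.8, 0.1, -0.7]
opening: 0.351
```

```bash
python3 - <<'E'
from h import *
from cell import cams,monitor
c=cams.read_camera("wrist");cv2.imwrite("pics/w4.png",c["image"][:,:,::-1])
st=monitor.state();print(st["t"],st["eef_pos"],st["ft_force"],st["opening"])
np.set_printoptions(precision=1,suppress=True)
print(pix(c,[[653,187.6,40],[644.3,94,40],[635.7,.4,40],[627,-93.2,40]]))
E
```

```text
9.7 [ 6.34809828e+02 -4.88283529e-02  2.88878459e+02] [-0.69180545 -0.09311233 -1.23523291] 0.3492201904465272
[[556.9 128.3]
 [417.6 178.5]
 [279.  228.1]
 [151.3 273.1]]
```

View pics/w4.png

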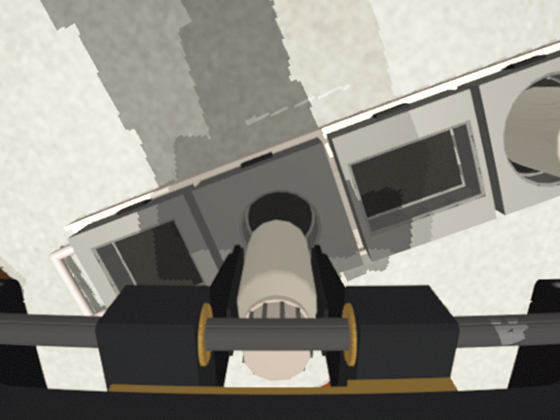

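The slim bottle hangs over its pocket, which is centred near (280,227) as predicted. I'll lower it.

Emit:
apply_moves(series=[[1,[2.5,0,0],0],[1,[4,0,0],0],[1,[4.7,0,0],0],[1,[5.1,0,0],0],[1,[5.25,0,0],0],[1,[5.35,0,0],0],[1,[5.42,0,0],0],[1,[5.45,0,0],0],[1,[5.45,0,0],0]])

```text
t: 10.82
eef_pos: [635.6, 0.5, 234.7]
tcp_rot: [0.45, 1.57, -0.003]
ft_force: [-0.4, 0.9, 5.1]
opening: 0.348
```

Emit:
apply_moves(series=[[-1,[0,0,0],0],[-1,[0,0,0],0],[-1,[0,0,0],0],[-1,[-2,0,0],0],[-1,[-6,0,0],0],[-1,[-10,0,0],0],[-1,[-10,-12,0],0.15],[-0.5,[-10,-31.6,-1.4],0.45],[-0.5,[-10,-31.6,-1.4],0.45],[-0.5,[-10,-31.6,-1.4],0.45],[-0.5,[-10,-31.6,-1.4],0.45],[-0.5,[-10,-31.6,-1.4],0.45],[-0.5,[-10,-31.6,-1.4],0.45],[-0.5,[-10,-31.6,-1.4],0.45],[-0.5,[-10,-31.6,-1.4],0.45]])

```text
t: 12.7
eef_pos: [485.0, -276.3, 334.2]
tcp_rot: [2.415, 1.571, 1.513]
ft_force: [0.6, 0.2, -0.2]
opening: 0.748
```

```bash
python3 - <<'E'
from h import *
from cell import cams,monitor
c=cams.read_camera("wrist")
st=monitor.state();print(st["t"],st["eef_pos"],st["joints"],st["ft_force"],st["opening"])
print(Ro.from_euler("xyz",st["tcp_rot"]).as_matrix()[:2,1])
np.set_printoptions(precision=1,suppress=True)
print(pix(c,[[484.2,-277.2,88]]))
cv2.imwrite("pics/w5.png",c["image"][:,:,::-1])
import json
json.dump({k:np.array(v).tolist() for k,v in c.items() if k!="image"},open("w5.json","w"))
E
```

```text
12.75 [ 484.93004187 -276.49284604  334.18938129] [-6.36544640e-01  4.80534808e-01  1.80202333e+00  1.50567628e-04
  8.59051283e-01 -1.30530419e+00] [ 0.09817607  0.03133764 -0.78862246] 0.7517805352873205
[0.78465233 0.61993605]
[[276.2 228. ]]
```

View pics/w5.png

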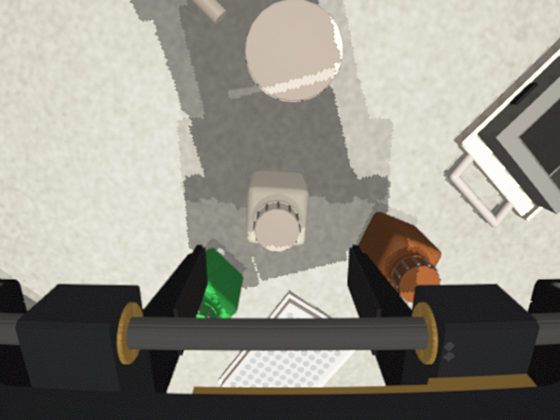

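The square bottle is aligned with the jaws, cap at (278,228) as predicted. Brown is at (400,250) and green at (220,285), both near the fingers, so I'll check the clearance in numbers.

```bash
python3 - <<'E'
from h import *
from cell import cams
c=cams.read_camera("top")
R=lambda p:(np.array(p)+.5)/5-.5+[285,160]
o=np.array([484.2,-277.2]);y=np.array([.785,.62]);z=np.array([.62,-.785])
def sh(n,f): print(n,[tuple(np.round([(f(p)[:2]-o)@y,(f(p)[:2]-o)@z])) for p in P])
P=[(715,355)];sh("green cap",lambda p:w(c,R(p),88))
P=[(478,190)];sh("brown cap",lambda p:w(c,R(p),88))
P=[(432,170),(500,147),(521,215),(455,240)];sh("brown body",lambda p:w(c,R(p),60))
P=[(678,322),(752,325),(750,408),(662,405)];sh("green body",lambda p:w(c,R(p),60))
E
```

```text
green cap [(np.float64(-56.0), np.float64(73.0))]
brown cap [(np.float64(96.0), np.float64(32.0))]
brown body [(np.float64(123.0), np.float64(28.0)), (np.float64(108.0), np.float64(66.0)), (np.float64(71.0), np.float64(49.0)), (np.float64(84.0), np.float64(11.0))]
green body [(np.float64(-31.0), np.float64(77.0)), (np.float64(-59.0), np.float64(109.0)), (np.float64(-93.0), np.float64(76.0)), (np.float64(-60.0), np.float64(39.0))]
```

Clearance is over 20 mm on both sides. I'll descend and grip.

Emit:
apply_moves(series=[[-0.5,[5,0,0],0],[-0.5,[9,0,0],0],[-0.5,[11.6,0,0],0],[-0.5,[11.6,0,0],0],[1,[11.6,0,0],0],[1,[11.6,0,0],0],[1,[11.6,0,0],0],[1,[11.6,0,0],0],[1,[11.6,0,0],0],[1,[11.6,0,0],0]])

```text
t: 14.05
eef_pos: [484.5, -277.4, 219.0]
tcp_rot: [0.392, 1.57, -0.511]
ft_force: [-0.2, 1.2, 7.1]
opening: 0.47
```

Emit:
apply_moves(series=[[1,[-3,0,0],0],[1,[-7,0,0],0],[1,[-7,5,-1],0.15],[1,[-7,10,-2.5],0.33],[1,[-7,16,-4],0.5],[1,[-7,22.6,-5.6],0.68],[1,[-7,22.6,-5.6],0.76],[1,[-7,22.6,-5.6],0.76],[1,[-7,22.6,-5.6],0.76],[1,[-7,22.6,-5.6],0.76]])

```text
t: 15.3
eef_pos: [626.9, -94.5, 288.4]
tcp_rot: [3.107, 1.571, 1.443]
ft_force: [0.3, 0.4, -2.0]
opening: 0.469
```

```bash
python3 - <<'E'
from h import *
from cell import cams,monitor
c=cams.read_camera("wrist");cv2.imwrite("pics/w6.png",c["image"][:,:,::-1])
st=monitor.state();print(st["t"],st["eef_pos"],st["ft_force"],st["opening"])
print(Ro.from_euler("xyz",st["tcp_rot"]).as_matrix()[:2,1])
np.set_printoptions(precision=1,suppress=True)
print(pix(c,[[635.7,.4,40],[627,-93.2,40]]))
E
```

```text
15.35 [627.02040654 -94.4023334  288.35884599] [-0.13747249  0.84758154 -2.48479836] 0.4728731073020538
[ 0.99564432 -0.09323296]
[[277.9  71.7]
 [277.9 223.9]]
```

View pics/w6.png

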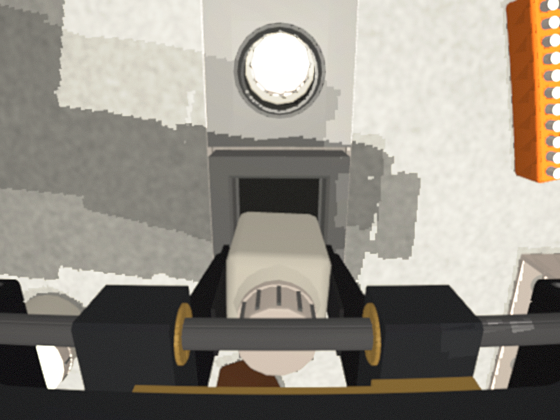

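The square bottle is aligned and centred over its pocket (edges about 232–328 px, predicted centre 278). The slim bottle stands upright in its pocket at (279,68). I'll lower.

Emit:
apply_moves(series=[[1,[2.5,-0.05,0],0],[1,[4,0,0],0],[1,[4.7,0,0],0],[1,[5.0,0,0],0],[1,[5.2,0,0],0],[1,[5.3,0,0],0],[1,[5.37,0,0],0],[1,[5.42,0,0],0],[1,[5.42,0,0],0]])

```text
t: 16.48
eef_pos: [627.3, -93.5, 235.0]
tcp_rot: [1.531, 1.57, -0.132]
ft_force: [-2.4, 0.9, 6.5]
opening: 0.47
```

Emit:
apply_moves(series=[[-1,[0,0,0],0],[-1,[0,0,0],0],[-1,[0,0,0],0],[-1,[-2,0,0],0],[-1,[-6,0,0],0],[-1,[-10,0,0],0],[-1,[-10,-8,-5],-0.18],[-0.5,[-10,-12,-10],-0.36],[-0.5,[-10,-16,-15],-0.54],[-0.5,[-10,-20,-20],-0.72],[-0.5,[-10,-22,-25],-0.9],[-0.5,[-10,-24.3,-31],-1.08],[-0.5,[-10,-24.3,-35.8],-1.26],[-0.5,[-10,-24.3,-35.8],-1.44],[-0.5,[-10,-24.3,-35.8],-1.63],[-0.5,[-10,-24.3,-35.8],-1.63],[-0.5,[-10,-24.3,-35.8],-1.63],[-0.5,[-10,-24.3,-35.8],-1.63]])

```text
t: 18.73
eef_pos: [418.7, 285.1, 334.1]
tcp_rot: [1.178, 1.571, 1.141]
ft_force: [0.3, -0.5, -0.3]
opening: 0.747
```

```bash
python3 - <<'E'
from h import *
from cell import cams,monitor
c=cams.read_camera("wrist")
st=monitor.state();print(st["t"],st["eef_pos"],st["joints"],st["ft_force"],st["opening"])
print(Ro.from_euler("xyz",st["tcp_rot"]).as_matrix()[:2,1])
np.set_printoptions(precision=1,suppress=True)
print(pix(c,[[418.5,285.4,84]]))
cv2.imwrite("pics/w7.png",c["image"][:,:,::-1])
E
```

```text
18.775 [418.73558485 285.16581289 334.09379921] [ 4.67412243e-01  4.16921736e-01  1.92508754e+00  8.98621013e-05
  7.99415467e-01 -1.06723340e+00] [-0.27725225  0.20714161 -0.60140599] 0.7479622457313743
[0.0362054  0.99934436]
[[277.6 226. ]]
```

View pics/w7.png

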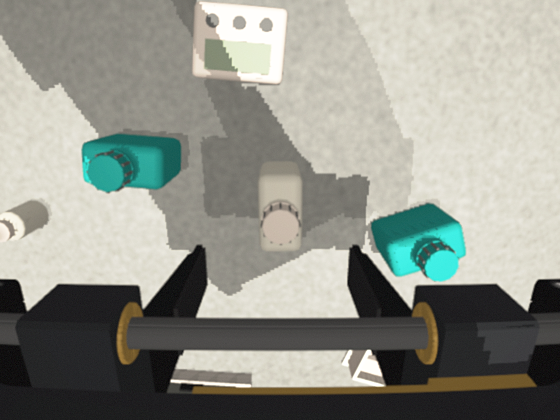

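The oblong bottle is aligned, with its cap at (281,225) against a predicted (278,226). The turquoise bottles are clear of the fingers. I'll descend and grip.

Emit:
apply_moves(series=[[-0.5,[5,0.15,0],0],[-0.5,[9,0.15,0],0],[-0.5,[11.7,0.15,0],0],[-0.5,[11.7,0.15,0],0],[1,[11.7,0.15,0],0],[1,[11.7,0.15,0],0],[1,[11.7,0.15,0],0],[1,[11.7,0.15,0],0],[1,[11.7,0.15,0],0],[1,[11.7,0.15,0],0],[1,[11.7,0.15,0],0]])

```text
t: 20.15
eef_pos: [418.7, 287.0, 217.3]
tcp_rot: [0.588, 1.57, 0.554]
ft_force: [-0.4, -0.2, 6.3]
opening: 0.339
```

Emit:
apply_moves(series=[[1,[-4,0,0],0],[1,[-10,0,0],0],[1,[-10,-4,1],0.18],[1,[-10,-8,3],0.36],[1,[-10,-12,5],0.54],[1,[-10,-16,7],0.72],[1,[-10,-18.5,9],0.9],[1,[-10,-18.5,11],1.08],[1,[-10,-18.5,13],1.26],[1,[-10,-18.5,14],1.44],[1,[-10,-18.5,16],1.63],[1,[-10,-18.5,20],1.63],[1,[-10,-18.5,23.2],1.63],[1,[-7.5,-18.5,23.2],1.63],[1,[-7,-18.5,23.2],1.63],[1,[-7,-18.5,23.2],1.63]])

```text
t: 22.15
eef_pos: [644.1, 94.2, 286.9]
tcp_rot: [-1.512, 1.57, 3.108]
ft_force: [1.0, 0.2, -1.1]
opening: 0.339
```

```bash
python3 - <<'E'
from h import *
from cell import cams,monitor
c=cams.read_camera("wrist");cv2.imwrite("pics/w8.png",c["image"][:,:,::-1])
st=monitor.state();print(st["t"],st["eef_pos"],st["ft_force"],st["opening"])
print(Ro.from_euler("xyz",st["tcp_rot"]).as_matrix()[:2,1])
np.set_printoptions(precision=1,suppress=True)
print(pix(c,[[653,187.6,40],[644.3,94,40]]))
E
```

```text
22.2 [644.1752272   94.25415536 287.54393816] [ 0.00223699 -1.06305628 -1.00066642] 0.3361808773644869
[ 0.99568702 -0.09277567]
[[278.8  74.2]
 [278.7 226.8]]
```

View pics/w8.png

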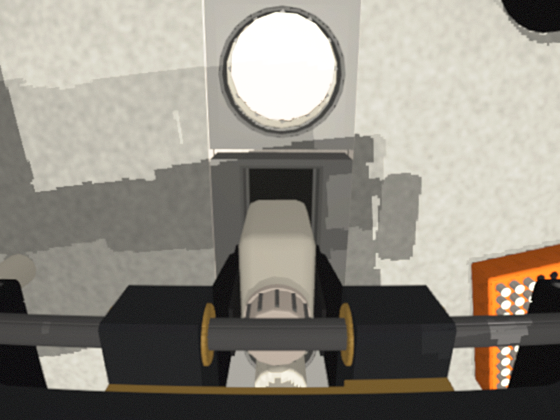

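The oblong bottle is aligned with its pocket. The rim edges are at 243–322 px, about 2 mm to the right of the prediction, so I'll shift 0.15 cm while lowering. The wide bottle sits centred in its pocket.

Emit:
apply_moves(series=[[1,[1.5,0.15,0],0],[1,[3.5,0.15,0],0],[1,[4.4,0.15,0],0],[1,[4.9,0.15,0],0],[1,[5.15,0.15,0],0],[1,[5.27,0.15,0],0],[1,[5.35,0.15,0],0],[1,[5.4,0.15,0],0],[1,[5.4,0.15,0],0]])

```text
t: 23.32
eef_pos: [645.8, 94.0, 233.4]
tcp_rot: [1.882, 1.57, 0.218]
ft_force: [-0.4, -0.1, 2.0]
opening: 0.335
```

Emit:
apply_moves(series=[[1,[0.06,0,0],0],[1,[0.1,0,0],0],[1,[0.1,0,0],0]])

```text
t: 23.7
eef_pos: [645.8, 94.0, 233.4]
tcp_rot: [1.765, 1.57, 0.101]
ft_force: [-3.7, 0.3, 11.6]
opening: 0.336
```

It is on the floor: 11.6 N and no further descent. I'll release, rise and move back to look.

Emit:
apply_moves(series=[[-0.6,[0,0,0],0],[-0.6,[0,0,0],0],[-0.6,[0,0,0],0],[-0.6,[-2,0,0],0],[-0.6,[-6,0,0],0],[-0.6,[-12,0,0],0],[-0.6,[-16,-8,0],0],[-0.6,[-16,-16,0],0],[-0.6,[-16,-16,0],0],[-0.6,[-16,-16,0],0],[-0.6,[-16,-16,0],0]])

```text
t: 25.08
eef_pos: [486.9, 108.9, 393.1]
tcp_rot: [1.784, 1.569, 0.121]
ft_force: [1.0, -0.5, 0.2]
opening: 0.802
```

```bash
python3 - <<'E'
from h import *
from cell import cams,monitor
s=cams.read_camera("scene");t=cams.read_camera("top")
st=monitor.state();print(st["t"],st["eef_pos"],st["ft_force"],st["opening"])
np.set_printoptions(precision=1,suppress=True)
print(pix(s,[[653,187.6,111],[635.7,.4,110],[627,-93.2,104],[644.3,94,100],[423.1,-182.4,48],[424.3,60.7,64]]))
cv2.imwrite("pics/end.png",cv2.resize(s["image"][130:300,150:400,::-1],(800,544),interpolation=cv2.INTER_CUBIC))
E
```

```text
25.175 [487.28204661 108.75454695 392.272228  ] [ 0.23322894 -0.00024758 -0.21310171] 0.799523185426819
[[343.9 232.8]
 [255.6 210.6]
 [215.5 202.6]
 [298.3 225.7]
 [217.1 173.3]
 [309.9 184.5]]
```

View pics/end.png

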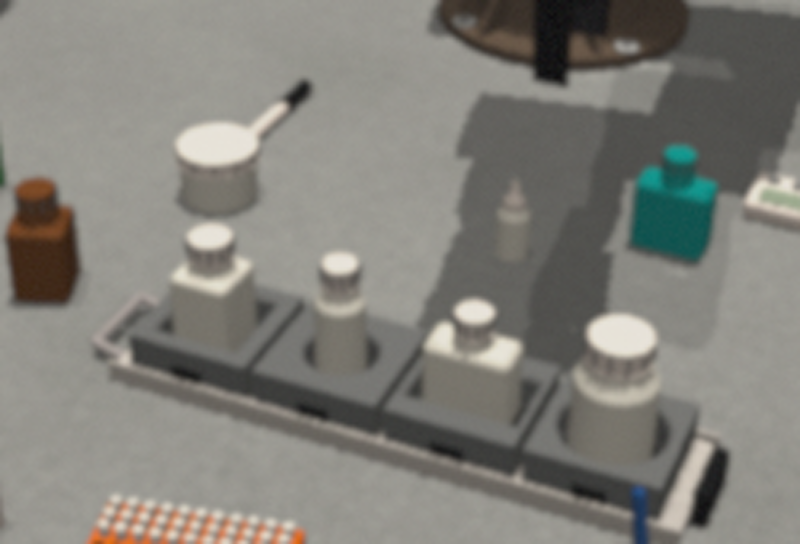

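All four bottles stand upright in their pockets. Their cap tops, at (344,235), (256,213), (216,204) and (298,228) in the full image, all lie a uniform ~2 px below the predictions for seated bottles, which is within the calibration error. The jar and dropper are where they were. I'll hand in.

```bash
python3 -c "
from cell import job
print(job.job_done())"
```

```text
the job is handed in; nothing more can be done
None
```

I placed the wide, slim, square and oblong bottles, in that order, in their matching pockets. Each was lowered until the force sensor showed contact with the floor (about 5–12 N), then released. The job was handed in at about 25 s of the 102 s allowed.

**Final check:** The last scene picture shows all four upright and down in the right pockets, with the gripper clear and touching nothing. Their cap tops lie a uniform 2 px or so below the heights predicted for seated bottles. I put that down to camera calibration, since it is the same for all four.

**Left alone:** The jar, the dropper and the brown and turquoise look-alikes in the picture stand where they were. The green one and the second turquoise one are outside that last crop. I never went near enough to touch them.

No check failed. The only disagreement along the way was the oblong pocket, about 2 mm off its prediction, which I corrected while lowering.

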